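# Sweep spent bottle caps into the sweep tray

## Robot

A 6-joint arm with a two-finger parallel gripper is mounted at the origin on a cart in front of the work surface, level with it; the furniture and walls round the work are solid. World frame = base frame: x ahead of the robot, y to its left, z up, the work surface at z = 0. Lengths are in m, angles in rad, forces in N, time in s.
With the tool pointing down it reaches from about 0.4 to 0.825 m from the base axis. Payload 7 kg.
Tool frame: the origin (TCP) lies midway between the tips of the shut fingers; the grasp point (between the pads) lies hold_point_z behind it (hold_point_z is the distance from the TCP to the grasp point, in m); z points along the fingers, y is the line along which they close (so a half turn about z gives the same grasp; the last joint's range is limited). The gripper opens to 88 mm and grips with 3 to 60 N. Pads are 19 mm wide; open, the fingers measure 130 mm over their backs; the gripper's body (78 mm by 193 mm) begins 47 mm behind the grasp point.
Start: joints at [1.607, 0.359, 0.012, 0, -1.224, -0.288], TCP at [0.168, 0.654, 0.227] pointing down, gripper open.
Joint ranges: [-3.07, 3.07], [-1.43, 2.12], [-1.02, 1.25], [-3.03, 1.67], [-3.05, -0], [-3.03, 3.03]. Speed limits (rad/s): [2.39, 2.39, 3.01, 3.14, 3.14, 3.14].

## Interface

Orientations are given as [roll, pitch, yaw] about the fixed x, y, z axes, in that order (R = Rz(yaw) Ry(pitch) Rx(roll)).
In Python, from station import * gives the robot as it stands.
- The arm moves only by the tool apply_moves, never from a script. Its argument "steps" is a list of rows, each an object with "translation": the shift along the world's x, y, z scaled (see below), a list of three; "rotation": the turn, a rotation vector about the world's x, y, z scaled (see below), a list of three. A call has exactly 10 rows; each row is the pose to reach, as a shift and turn from the pose commanded when the call began; what a row does not reach only later rows make up. The controller multiplies each number of a shift by 250 mm and each number of a turn by 30 degrees. A row lasts 1/12 s, in which the tool goes at most 41.7 mm and 7.16 degrees, less where a joint would pass 70% of its speed; a pose out of reach is approached as far as the arm can. A call with a number of a shift or a turn outside -1 to 1 is refused whole. A call with a gripper value outside its range is refused whole. "jaw" is the closure, from -1 (fully open) to 1 (shut), so that 0 is half open, set as the call begins (left out, the last holds). The fingers move at their own pace and stop on an object; "newtons" is the grip in N (left out, the last holds). Time passes only in rows, so rows that repeat a pose let the fingers close, or fill a call up. It gives the time, the measured TCP pose, the force, the opening and the grip force at its end, in the units of the state.
- get_state(): the state, without advancing time (a new reading comes with each control period).
- grab_frame(name): name is "scene" or "side" or "wrist"; returns the picture (400x640x3 uint8, blue, green, red); there is no depth.
- camera_model(name): a dict with "fx", "fy", "cx", "cy" (pixels), "xyz" and "rotation" of the camera in the world. Camera axes: x right, y down, z forward; pixel columns grow to the right and rows downward; lengths in m; the calibration is good to about 2 mm. A picture is of the moment at which its call begins: read the wrist's pose just before it. camera_model takes no time and is no camera call; for the wrist camera it gives the pose at the moment of the call.
- job_done(): hands the job in; it is judged then, once.
The state is a dict: "t": time; "q": joint angles; "qd": joint speeds; "joint_efforts": joint torques, N m; "eef_pos": TCP position; "ee_rot": TCP orientation; "force": force on the tool from outside, world axes, zero at the start; "moment": the same for the moment, N m; "width": finger opening in m; "gripper_force": force on a finger pad.
Only numpy, scipy, OpenCV 4.12 (cv2) and the standard library are available. Lean on these libraries where they do the work, as an engineer would, in place of code of your own. Each camera call takes 0.05 s, during which the arm holds its last target. There are 200 camera calls.

## Task

With the fingertips, sweep the three loose bottle caps along the worktop into the open-fronted steel sweep tray, until each lies completely inside it past its mouth. Push them only: do not lift or carry a cap. Leave the standing vials and everything else on the worktop where they are, and move away from everything when done.

Things in the scene. Friction and masses are not known exactly. Their poses are not given: they have to be found in the camera images.
- sweep_tray: low steel tray fixed to the worktop; floor flush with it, no lip at the open front. Inside: y -80 to 80 mm; x from the mouth at -55 mm to the back wall at +55 mm. Walls 3 mm thick, 26 mm high (sides 16 mm high for the first 30 mm from the mouth); a tab sticks out 33 mm behind. Origin: centre of the floor, z up; x points from the mouth into the tray, within 0.3 rad of world +y (the robot's left)
- cap_1: loose crimp cap off an infusion bottle lying flat on the worktop: a disc 32 mm in diameter and 11 mm high, bare aluminium skirt with a black top, about 15 g, slides when pushed; origin at the centre of its underside, z up, yaw meaningless. The three caps are alike
- cap_2: loose crimp cap off an infusion bottle lying flat on the worktop: a disc 32 mm in diameter and 11 mm high, bare aluminium skirt with a black top, about 15 g, slides when pushed; origin at the centre of its underside, z up, yaw meaningless. The three caps are alike
- cap_3: loose crimp cap off an infusion bottle lying flat on the worktop: a disc 32 mm in diameter and 11 mm high, bare aluminium skirt with a black top, about 15 g, slides when pushed; origin at the centre of its underside, z up, yaw meaningless. The three caps are alike
- vial_a: standing glass vial, 23 mm in diameter, 50 mm high, loose and light, easily knocked over, among the caps; not to be moved; origin at the centre of its underside. Each of the two may stand anywhere among the caps. Red-capped
- vial_b: standing glass vial, 23 mm in diameter, 50 mm high, loose and light, easily knocked over, among the caps; not to be moved; origin at the centre of its underside. Each of the two may stand anywhere among the caps. Blue-capped
- tape_roll: roll of surgical tape lying flat, 59 mm across, 25 mm high, on the robot's side of the caps; bystander; origin at the centre of its underside
- long_carton: small carton standing on the robot's side of the caps, 30 x 72 x 40 mm (x, y, z), length along its y; bystander; origin at the centre of its underside
- small_carton: small carton beyond the caps, 60 x 34 x 20 mm (x, y, z); bystander; origin at the centre of its underside
- timer: round dial timer beyond the caps, 62 x 62 x 36 mm; bystander; origin at the centre of its underside

How it is judged:
At the end, for the whole second after the job is handed in: All three caps rest on the floor inside the sweep tray: each cap's centre at least 15 mm past the mouth line, between the side walls and in front of the back wall, low down (underside less than 16 mm above the floor) and still (x of cap_1 in the frame of sweep_tray between -0.04 and 0.055 m and y of cap_1 in the frame of sweep_tray between -0.078 and 0.078 m and z of each of cap_1, cap_2, cap_3 in the frame of sweep_tray below 0.016 m and linear speed of each of cap_1, cap_2, cap_3 below 0.02 m/s and x of cap_2 in the frame of sweep_tray between -0.04 and 0.055 m and y of cap_2 in the frame of sweep_tray between -0.078 and 0.078 m and x of cap_3 in the frame of sweep_tray between -0.04 and 0.055 m and y of cap_3 in the frame of sweep_tray between -0.078 and 0.078 m); the robot touches nothing.
It fails at once if a cap is lifted off the worktop (more than 25 mm) (height (world z) of any of cap_1, cap_2, cap_3 above 0.025 m).
It fails at once if a vial or another bystander is moved more than 10 mm or knocked over (distance of any of vial_a, vial_b, tape_roll, long_carton, small_carton, timer from where it was at the start of the episode above 0.01 m).
It also fails if it takes over 72 s, if anything falls off the work surface, if the arm or the gripper's body presses on something with over 40 N, if the wrist force passes 120 N, or if a joint passes its speed limit or range.

## Working session

There is one attempt and no reset: what is moved stays moved. The work goes in short steps, Python scripts to look and compute and a tool call to move; the robot and the scene stay as the last step left them, time stands still between calls to the robot, and variables do not carry over. Pictures are saved under pics/ and viewed, at most 10 in all, crops included, and the job is handed in when it is done.

Besides the shell and the picture viewer there is one more tool, called after ">>>" as a command line: name --argument value ..., lists and objects as JSON in quotes. apply_moves: Moves the arm, as the interface text tells. Shifts and turns lie within -1 to 1; 1 stands for 250 mm of shift or 30 degrees of turn. Its arguments: {"type":"object","properties":{"steps":{"type":"array"},"jaw":{"type":"number"},"newtons":{"type":"number"}},"required":["steps"]}

```bash
mkdir -p pics; python3 - <<'E'
from station import *
import cv2
s=get_state();print(s)
for n in("scene","side","wrist"):
    m=camera_model(n);print(n,m)
    cv2.imwrite(f"pics/{n}0.png",grab_frame(n))
E
```

```text
{'t': 0.0, 'q': array([ 1.60711578e+00,  3.59358881e-01,  1.10996557e-02, -3.71424226e-04,
       -1.22411503e+00, -2.88098933e-01]), 'qd': array([-0.00038595,  0.00043369, -0.00120324,  0.00029417,  0.00086243,
        0.00017869]), 'joint_efforts': array([ 9.10825838e-04, -5.82715559e+01,  2.93052864e+01,  6.99683726e+00,
        6.99693774e-03, -1.61065159e-04]), 'eef_pos': array([0.16805833, 0.65324884, 0.22565473]), 'ee_rot': array([ 3.13998054e+00, -1.13604453e-04, -2.51905867e-01]), 'force': array([ 0.3739032 , -0.00931185,  0.39675435]), 'moment': array([-0.02828387,  0.00257343, -0.04388087]), 'gripper_force': 0.0, 'width': 0.08728111790908412}
scene {'fx': 451.63306844816475, 'fy': 451.63306844816475, 'cx': 314.70248475420357, 'cy': 194.15701271431115, 'xyz': array([ 0.02514025, -0.77880422,  0.63795993]), 'rotation': array([-2.14880314, -0.0119843 , -0.59187267])}
side {'fx': 510.60499543847266, 'fy': 510.60499543847266, 'cx': 311.97503570016096, 'cy': 203.22041488352406, 'xyz': array([ 0.2813832 , -0.89784437,  0.56279716]), 'rotation': array([-2.1042645 ,  0.01839361, -0.2819987 ])}
wrist {'fx': 301.8084119329245, 'fy': 301.8084119329245, 'cx': 316.61846884378974, 'cy': 199.53480407893383, 'xyz': array([0.2329075 , 0.63664371, 0.38328837]), 'rotation': array([ 2.88993889, -0.003163  , -1.82341325])}
```

View pics/scene0.png

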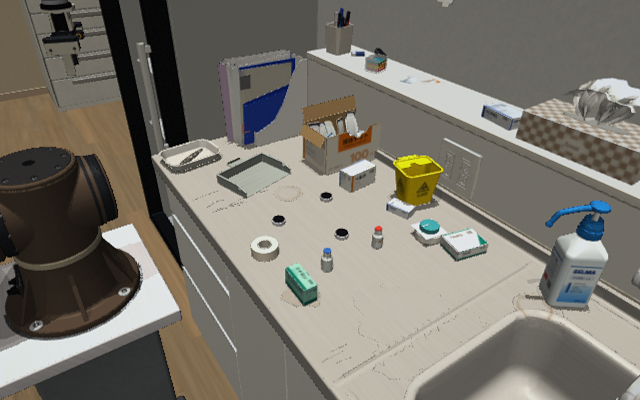

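View pics/side0.png

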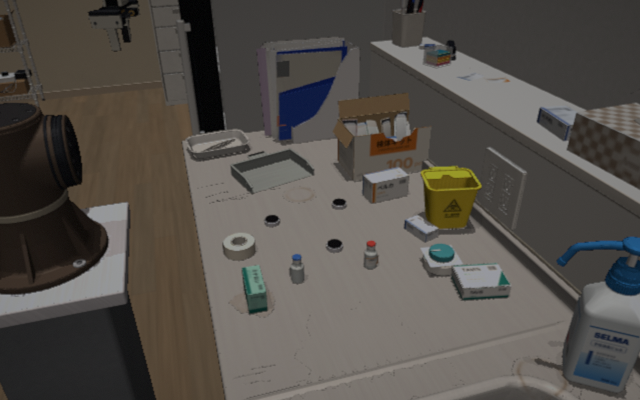

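The scene image shows caps at about (279,220), (326,197) and (342,234). The blue vial is at (327,260), the red vial at (377,238), and the tray at about (253,175). The side image shows caps at (272,220), (340,203) and (335,245), vials at (297,269) and (371,255), and the tray at (272,170).

```bash
cat > h.py <<'E'
import numpy as np, cv2
from scipy.spatial.transform import Rotation as R
def ray(m,u,v,z):
    d=R.from_euler('xyz',m['rotation']).as_matrix()@np.array([(u-m['cx'])/m['fx'],(v-m['cy'])/m['fy'],1.])
    c=np.array(m['xyz']); return (c+d*(z-c[2])/d[2])[:2]
def proj(m,p):
    c=R.from_euler('xyz',m['rotation']).as_matrix().T@(np.array(p)-m['xyz'])
    return m['fx']*c[0]/c[2]+m['cx'],m['fy']*c[1]/c[2]+m['cy']
def blob(im,u,v,f,r=9):
    u,v=int(u),int(v);p=im[v-r:v+r+1,u-r:u+r+1].astype(int)
    ys,xs=np.nonzero(f(p)); return u-r+xs.mean(),v-r+ys.mean(),len(xs)
dark=lambda p:p.max(2)<70
E
python3 - <<'E'
from station import *
from h import *
P={'scene':dict(c1=(279,220),c2=(326,196),c3=(342,234),blue=(327,252),red=(378,230)),'side':dict(c1=(272,219),c2=(340,202),c3=(335,243),blue=(297,259),red=(371,245))}
for n in P:
    m=camera_model(n);im=cv2.imread(f"pics/{n}0.png")
    for k,(u,v) in P[n].items():
        if k[0]=='c': b=blob(im,u,v,(lambda p:p.max(2)<(60 if n=='scene' else 40)));z=.011
        elif k=='blue': b=blob(im,u,v,lambda p:p[...,0]>p[...,2]+40);z=.045
        else: b=blob(im,u,v,lambda p:p[...,2]>p[...,0]+60);z=.045
        print(n,k,np.round(b,1),np.round(ray(m,b[0],b[1],z),4))
    T={'scene':dict(tape=(264,243,.025),cartonA=(287,266,.04),cartonB=(312,283,.04),tr1=(217,176,.016),tr2=(241,195,.016),tr3=(290,172,.026),tr4=(257,154,.026)),'side':dict(tape=(239,241,.025),cA=(252,266,.04),tr1=(232,171,.016),tr2=(245,188,.016),tr3=(313,170,.02),tr4=(288,152,.026))}[n]
    for k,(u,v,z) in T.items(): print(n,k,np.round(ray(m,u,v,z),4))
a=cv2.imread("pics/scene0.png")[130:310,195:415];b=cv2.imread("pics/side0.png")[130:320,205:425]
b=cv2.convertScaleAbs(b,alpha=1.4)
o=np.vstack([cv2.resize(a[:150,:200],(800,600),interpolation=cv2.INTER_CUBIC)]);cv2.imwrite("pics/za.png",o)
E
```

```text
scene c1 [278.3 218.5  58. ] [ 0.4377 -0.0257]
scene c2 [325.6 195.   45. ] [ 0.5887 -0.0033]
scene c3 [341.5 232.   68. ] [ 0.5313 -0.1477]
scene blue [327.  250.1  34. ] [ 0.4436 -0.2135]
scene red [378.2 228.   31. ] [ 0.5788 -0.214 ]
scene tape [ 0.3589 -0.1023]
scene cartonA [ 0.3545 -0.2051]
scene cartonB [ 0.3694 -0.2705]
scene tr1 [0.3935 0.2238]
scene tr2 [0.4061 0.1053]
scene tr3 [0.5597 0.1218]
scene tr4 [0.5333 0.2599]
side c1 [271.4 218.5  63. ] [ 0.4364 -0.0308]
side c2 [338.9 201.6  57. ] [ 0.5882 -0.0088]
side c3 [334.  243.3  83. ] [ 0.5298 -0.1521]
side blue [296.4 256.7  41. ] [ 0.4415 -0.216 ]
side red [370.6 242.9  35. ] [ 0.576  -0.2164]
side tape [ 0.3586 -0.1107]
side cA [ 0.3656 -0.2122]
side tr1 [0.3906 0.1973]
side tr2 [0.4058 0.1045]
side tr3 [0.5726 0.1345]
side tr4 [0.5379 0.238 ]
```

View pics/za.png

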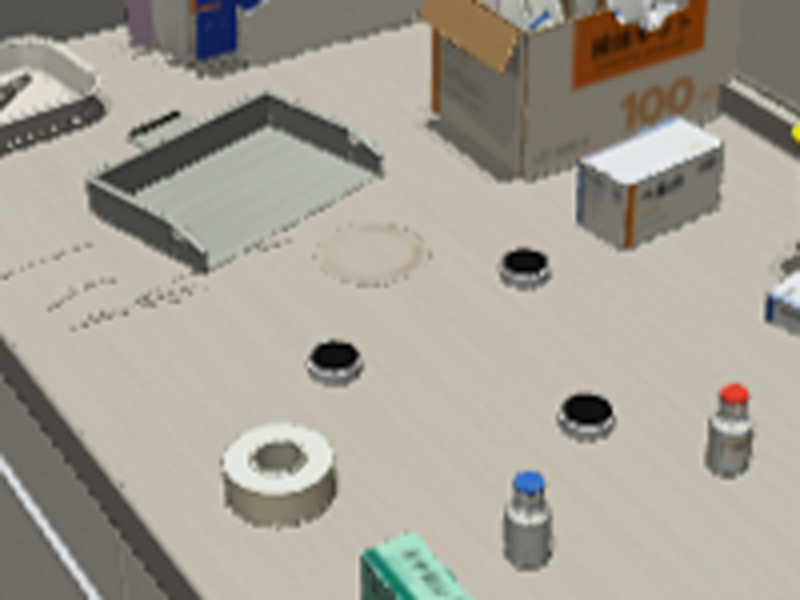

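View pics/wrist0.png

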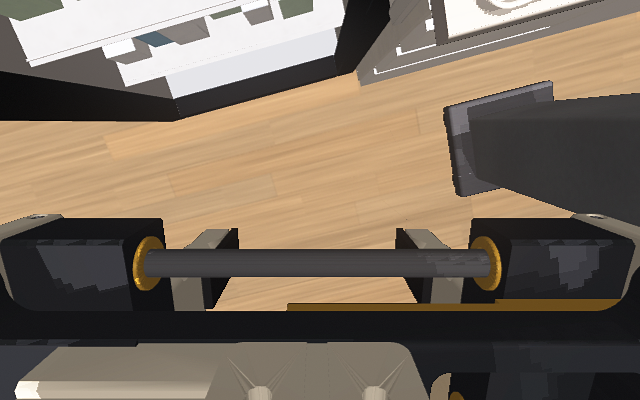

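In the zoomed crop (×4, offset 195,130), the tray's front floor corners are at (205,270) and (380,172), and its back top corners at (90,183) and (268,95). The wrist camera sees only floor. Next I fit the tray pose and check how close the tall obstacles are.

```bash
python3 - <<'E'
from station import *
import station
from h import *
from scipy.optimize import least_squares
m=camera_model('scene');ms=camera_model('side')
print([k for k in dir(station) if not k.startswith('_')], getattr(station,'hold_point_z',None))
z=lambda u,v:(195+u/4,130+v/4)
obs=[(m,z(205,270),(-.055,.083,0)),(m,z(381,174),(-.055,-.083,0)),(m,z(90,183),(.055,.083,.026)),(m,z(268,95),(.055,-.083,.026)),
(ms,(245,189),(-.055,.083,0)),(ms,(313,172),(-.055,-.083,.0)),(ms,(232,168),(.055,.083,.026)),(ms,(288,152),(.055,-.083,.026))]
def f(p):
    r=[]
    for mm,uv,q in obs:
        w=R.from_euler('z',p[2]).apply(q)+[p[0],p[1],0]; r+=list(np.subtract(proj(mm,w),uv))
    return r
s=least_squares(f,[.48,.16,1.5]);print(s.x,np.round(s.fun,1))
for k,(u,v,h) in dict(wb_front=(*z(625,245),0),wb_right=(*z(720,205),0),wb_left=(*z(580,215),0),wbtop=(*z(625,165),.06),cb=(*z(525,178),0),cbl=(*z(432,125),0),cbr=(*z(580,165),0),bin=(405,203,0),bin2=(440,203,0),smallc=(388,212,0),sc2=(402,219,0),timer=(430,228,.036)).items(): print(k,np.round(ray(m,u,v,h),3))
E
```

```text
['Unreachable', 'camera_model', 'get_state', 'grab_frame', 'hold_point_z', 'job_done'] 0.0188
[0.48149232 0.18187577 1.83368634] [-1.7  1.3 -0.4  0.6 -1.6 -0.6 -0.1 -0.5  4.7  4.  -0.4  2.4 -2.9 -3.4
  1.9 -3.4]
wb_front [ 0.665 -0.012]
wb_right [ 0.75  -0.007]
wb_left [0.663 0.034]
wbtop [ 0.663 -0.009]
cb [0.66  0.094]
cbl [0.646 0.192]
cbr [0.702 0.088]
bin [ 0.746 -0.129]
bin2 [ 0.82  -0.177]
smallc [ 0.683 -0.135]
sc2 [ 0.692 -0.175]
timer [ 0.683 -0.268]
```

>>> apply_moves --jaw 0.64 --newtons 20 --steps '[{"translation": [0.02, -0.08, 0], "rotation": [0, 0, -0.1]}, {"translation": [0.04, -0.16, 0], "rotation": [0, 0, -0.2]}, {"translation": [0.06, -0.24, 0], "rotation": [0, 0, -0.3]}, {"translation": [0.08, -0.32, 0], "rotation": [0, 0, -0.4]}, {"translation": [0.1, -0.4, 0], "rotation": [0, 0, -0.5]}, {"translation": [0.12, -0.48, 0], "rotation": [0, 0, -0.6]}, {"translation": [0.14, -0.56, 0], "rotation": [0, 0, -0.7]}, {"translation": [0.16, -0.64, 0], "rotation": [0, 0, -0.8]}, {"translation": [0.18, -0.72, 0], "rotation": [0, 0, -0.9]}, {"translation": [0.2, -0.8, 0], "rotation": [0, 0, -1]}]'

```text
t: 0.98
eef_pos: [0.2183, 0.4525, 0.2264]
ee_rot: [3.141, -0.0, -0.778]
force: [0.1, 0.2, -0.5]
width: 0.0265
gripper_force: 0.0
```

>>> apply_moves --steps '[{"translation": [0.072, -0.096, 0], "rotation": [0, 0, -0.1]}, {"translation": [0.144, -0.192, 0], "rotation": [0, 0, -0.2]}, {"translation": [0.216, -0.288, 0], "rotation": [0, 0, -0.3]}, {"translation": [0.288, -0.384, 0], "rotation": [0, 0, -0.4]}, {"translation": [0.36, -0.48, 0], "rotation": [0, 0, -0.5]}, {"translation": [0.432, -0.576, 0], "rotation": [0, 0, -0.6]}, {"translation": [0.504, -0.672, 0], "rotation": [0, 0, -0.7]}, {"translation": [0.576, -0.768, 0], "rotation": [0, 0, -0.8]}, {"translation": [0.648, -0.864, 0], "rotation": [0, 0, -0.9]}, {"translation": [0.72, -0.96, 0], "rotation": [0, 0, -1]}]'

```text
t: 1.82
eef_pos: [0.3987, 0.2123, 0.2267]
ee_rot: [-3.141, 0.0, -1.301]
force: [0.7, 0.3, 0.8]
width: 0.0157
gripper_force: 0.0
```

>>> apply_moves --steps '[{"translation": [0.02, -0.1, 0], "rotation": [0, 0, -0.04]}, {"translation": [0.04, -0.2, 0], "rotation": [0, 0, -0.08]}, {"translation": [0.06, -0.3, 0], "rotation": [0, 0, -0.12]}, {"translation": [0.08, -0.4, 0], "rotation": [0, 0, -0.16]}, {"translation": [0.1, -0.5, 0], "rotation": [0, 0, -0.2]}, {"translation": [0.12, -0.6, 0], "rotation": [0, 0, -0.24]}, {"translation": [0.14, -0.7, 0], "rotation": [0, 0, -0.28]}, {"translation": [0.16, -0.8, 0], "rotation": [0, 0, -0.32]}, {"translation": [0.16, -0.9, 0], "rotation": [0, 0, -0.35]}, {"translation": [0.16, -1, 0], "rotation": [0, 0, -0.35]}]'

```text
t: 2.65
eef_pos: [0.438, -0.0376, 0.2265]
ee_rot: [3.141, 0.0, -1.483]
force: [0.7, 1.0, 0.1]
width: 0.016
gripper_force: 0.0
```

```bash
python3 - <<'E'
from station import *
from h import *
m=camera_model('wrist');im=grab_frame('wrist');s=get_state();print(s['eef_pos'],s['ee_rot'],m['xyz'],m['rotation'])
for n,p in dict(c1=(.437,-.028,.011),c2=(.588,-.006,.011),c3=(.5305,-.15,.011),blue=(.4425,-.215,.05),red=(.577,-.215,.05)).items():print(n,np.round(proj(m,p)))
cv2.imwrite('pics/w1.png',im)
E
```

```text
[ 0.43738263 -0.04010464  0.22630208] [ 3.14037287e+00 -7.46879223e-04 -1.48298785e+00] [ 0.44411066 -0.1042113   0.38401181] [ 2.89160541e+00 -1.14945246e-03 -3.05492763e+00]
c1 [317. 185.]
c2 [196. 192.]
c3 [245.  75.]
blue [328.   7.]
red [190.  -7.]
```

View pics/w1.png

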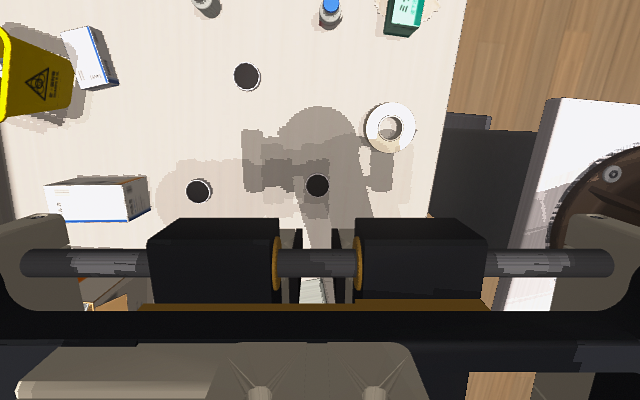

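The wrist view shows caps at (317,185), (198,191) and (246,76), within 1–2 px of where I predicted. The estimates hold, so I'll descend behind cap 1.

>>> apply_moves --steps '[{"translation": [0, -0.06, 0], "rotation": [0, 0, 0]}, {"translation": [0, -0.11, -0.05], "rotation": [0, 0, 0]}, {"translation": [0, -0.11, -0.17], "rotation": [0, 0, 0]}, {"translation": [0, -0.11, -0.3], "rotation": [0, 0, 0]}, {"translation": [0, -0.11, -0.43], "rotation": [0, 0, 0]}, {"translation": [0, -0.11, -0.56], "rotation": [0, 0, 0]}, {"translation": [0, -0.11, -0.68], "rotation": [0, 0, 0]}, {"translation": [0, -0.11, -0.78], "rotation": [0, 0, 0]}, {"translation": [0, -0.11, -0.85], "rotation": [0, 0, 0]}, {"translation": [0, -0.11, -0.88], "rotation": [0, 0, 0]}]'

```text
t: 3.53
eef_pos: [0.4365, -0.0642, 0.0042]
ee_rot: [3.138, -0.001, -1.483]
force: [-0.6, -0.2, -0.3]
width: 0.0155
gripper_force: 0.0
```

>>> apply_moves --steps '[{"translation": [0, 0.02, 0], "rotation": [0, 0, 0]}, {"translation": [0, 0.05, 0], "rotation": [0, 0, 0]}, {"translation": [0, 0.09, 0], "rotation": [0, 0, 0]}, {"translation": [0.01, 0.14, 0], "rotation": [0, 0, 0]}, {"translation": [0.01, 0.19, 0], "rotation": [0, 0, 0]}, {"translation": [0.01, 0.25, 0], "rotation": [0, 0, 0]}, {"translation": [0.015, 0.31, 0], "rotation": [0, 0, 0]}, {"translation": [0.02, 0.37, 0], "rotation": [0, 0, 0]}, {"translation": [0.02, 0.42, 0], "rotation": [0, 0, 0]}, {"translation": [0.02, 0.45, 0], "rotation": [0, 0, 0]}]'

```text
t: 4.37
eef_pos: [0.4443, 0.0512, 0.0081]
ee_rot: [-3.138, 0.001, -1.481]
force: [-0.4, -0.6, 0.7]
width: 0.0157
gripper_force: 0.1
```

```bash
python3 - <<'E'
from station import *
from h import *
a=grab_frame('scene')[120:270,180:380];print(get_state()['eef_pos'])
cv2.imwrite('pics/a1.png',cv2.resize(a,(800,600),interpolation=cv2.INTER_CUBIC))
E
```

```text
[0.4443718  0.05154841 0.00794484]
```

View pics/a1.png

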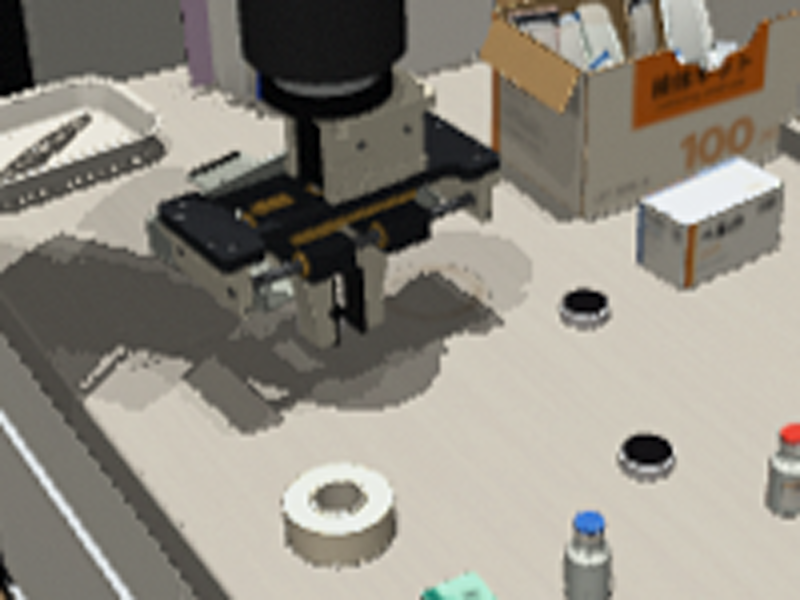

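Cap 1 is out of sight ahead of the fingers, with nothing left behind near (335,340). I'll continue into the tray, slightly lower.

>>> apply_moves --steps '[{"translation": [0, 0.02, -0.005], "rotation": [0, 0, 0]}, {"translation": [0, 0.05, -0.01], "rotation": [0, 0, 0]}, {"translation": [0, 0.1, -0.01], "rotation": [0, 0, 0]}, {"translation": [0, 0.15, -0.01], "rotation": [0, 0, 0]}, {"translation": [0, 0.2, -0.01], "rotation": [0, 0, 0]}, {"translation": [0.005, 0.25, -0.01], "rotation": [0, 0, 0]}, {"translation": [0.005, 0.3, -0.01], "rotation": [0, 0, 0]}, {"translation": [0.005, 0.35, -0.01], "rotation": [0, 0, 0]}, {"translation": [0.005, 0.39, -0.01], "rotation": [0, 0, 0]}, {"translation": [0.005, 0.41, -0.01], "rotation": [0, 0, 0]}]'

```text
t: 5.25
eef_pos: [0.4447, 0.153, 0.0041]
ee_rot: [-3.141, 0.001, -1.481]
force: [1.2, 0.9, -0.5]
width: 0.0158
gripper_force: 0.0
```

>>> apply_moves --steps '[{"translation": [0, -0.06, 0], "rotation": [0, 0, 0]}, {"translation": [0, -0.12, 0.02], "rotation": [0, 0, 0]}, {"translation": [0, -0.14, 0.16], "rotation": [0, 0, 0]}, {"translation": [0.02, -0.17, 0.31], "rotation": [0, 0, 0.1]}, {"translation": [0.09, -0.23, 0.42], "rotation": [0, 0, 0.2]}, {"translation": [0.19, -0.33, 0.48], "rotation": [0, 0, 0.3]}, {"translation": [0.3, -0.44, 0.48], "rotation": [0, 0, 0.4]}, {"translation": [0.41, -0.55, 0.48], "rotation": [0, 0, 0.5]}, {"translation": [0.52, -0.66, 0.48], "rotation": [0, 0, 0.5]}, {"translation": [0.615, -0.76, 0.48], "rotation": [0, 0, 0.5]}]'

```text
t: 6.08
eef_pos: [0.5998, -0.0397, 0.1242]
ee_rot: [-3.141, 0.0, -1.219]
force: [-0.3, 1.0, 0.5]
width: 0.0154
gripper_force: 0.0
```

```bash
python3 - <<'E'
from station import *
from h import *
m=camera_model('scene');im=grab_frame('scene');print(get_state()['eef_pos'],get_state()['ee_rot'])
cv2.imwrite('pics/a2f.png',im)
cv2.imwrite('pics/a2.png',cv2.resize(im[120:270,180:380],(800,600),interpolation=cv2.INTER_CUBIC))
E
```

```text
[ 0.60317406 -0.04295763  0.1237941 ] [-3.14057587e+00 -1.59327908e-03 -1.22087811e+00]
```

View pics/a2.png

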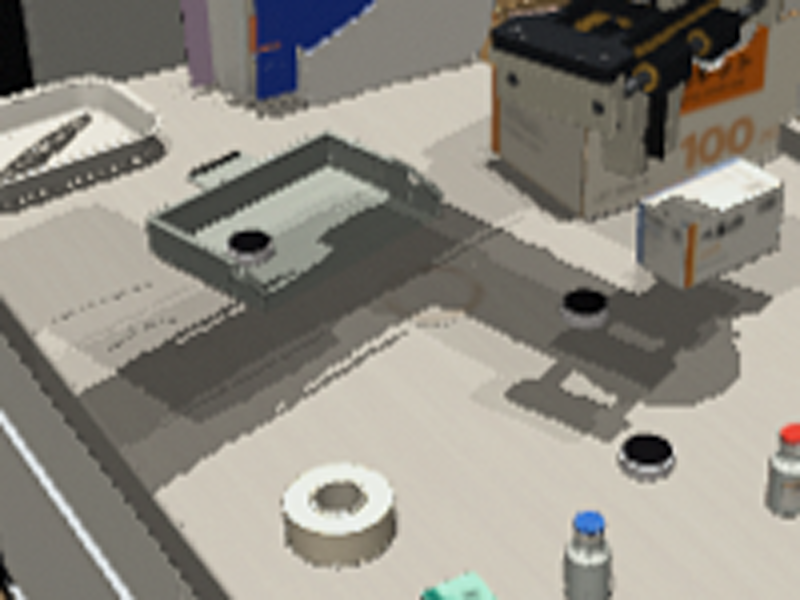

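Cap 1 is well inside the tray at crop (249,241), and caps 2 and 3 and the vials haven't moved. Next I descend behind cap 2.

>>> apply_moves --steps '[{"translation": [0, 0, 0], "rotation": [0, 0, 0]}, {"translation": [0, 0, 0], "rotation": [0, 0, 0]}, {"translation": [0, 0, -0.06], "rotation": [0, 0, 0]}, {"translation": [0, 0, -0.13], "rotation": [0, 0, 0]}, {"translation": [0, 0, -0.2], "rotation": [0, 0, 0]}, {"translation": [0, 0, -0.27], "rotation": [0, 0, 0]}, {"translation": [0, 0, -0.34], "rotation": [0, 0, 0]}, {"translation": [0, 0, -0.41], "rotation": [0, 0, 0]}, {"translation": [0, 0, -0.45], "rotation": [0, 0, 0]}, {"translation": [0, 0, -0.47], "rotation": [0, 0, 0]}]'

```text
t: 6.97
eef_pos: [0.5969, -0.0378, 0.0054]
ee_rot: [3.14, 0.0, -1.219]
force: [0.1, 0.7, 0.3]
width: 0.0156
gripper_force: 0.0
```

>>> apply_moves --steps '[{"translation": [-0.008, 0.02, 0], "rotation": [0, 0, 0]}, {"translation": [-0.019, 0.05, 0], "rotation": [0, 0, 0]}, {"translation": [-0.034, 0.09, 0], "rotation": [0, 0, 0]}, {"translation": [-0.053, 0.14, 0], "rotation": [0, 0, 0]}, {"translation": [-0.073, 0.19, 0], "rotation": [0, 0, 0]}, {"translation": [-0.096, 0.25, 0], "rotation": [0, 0, 0]}, {"translation": [-0.119, 0.31, 0], "rotation": [0, 0, 0]}, {"translation": [-0.142, 0.37, 0], "rotation": [0, 0, 0]}, {"translation": [-0.157, 0.41, 0], "rotation": [0, 0, 0]}, {"translation": [-0.165, 0.43, 0], "rotation": [0, 0, 0]}]'

```text
t: 7.8
eef_pos: [0.5564, 0.0707, 0.0071]
ee_rot: [-3.141, 0.0, -1.219]
force: [-0.4, -0.7, -0.2]
width: 0.0161
gripper_force: 0.0
```

>>> apply_moves --steps '[{"translation": [-0.008, 0.02, 0], "rotation": [0, 0, 0]}, {"translation": [-0.019, 0.05, -0.005], "rotation": [0, 0, 0]}, {"translation": [-0.034, 0.09, -0.005], "rotation": [0, 0, 0]}, {"translation": [-0.053, 0.14, -0.005], "rotation": [0, 0, 0]}, {"translation": [-0.073, 0.19, -0.005], "rotation": [0, 0, 0]}, {"translation": [-0.096, 0.25, -0.005], "rotation": [0, 0, 0]}, {"translation": [-0.119, 0.31, -0.005], "rotation": [0, 0, 0]}, {"translation": [-0.138, 0.36, -0.005], "rotation": [0, 0, 0]}, {"translation": [-0.15, 0.39, -0.005], "rotation": [0, 0, 0]}, {"translation": [-0.157, 0.41, -0.005], "rotation": [0, 0, 0]}]'

```text
t: 8.63
eef_pos: [0.5173, 0.1721, 0.0052]
ee_rot: [3.141, 0.0, -1.22]
force: [0.2, -0.4, -1.1]
width: 0.0159
gripper_force: 0.0
```

>>> apply_moves --steps '[{"translation": [0.02, -0.06, 0], "rotation": [0, 0, 0]}, {"translation": [0.04, -0.12, 0.02], "rotation": [0, 0, 0]}, {"translation": [0.04, -0.14, 0.16], "rotation": [0, 0, 0]}, {"translation": [0.04, -0.18, 0.31], "rotation": [0, 0, -0.05]}, {"translation": [0.05, -0.28, 0.43], "rotation": [0, 0, -0.1]}, {"translation": [0.05, -0.42, 0.48], "rotation": [0, 0, -0.2]}, {"translation": [0.06, -0.57, 0.48], "rotation": [0, 0, -0.3]}, {"translation": [0.06, -0.72, 0.48], "rotation": [0, 0, -0.4]}, {"translation": [0.07, -0.87, 0.48], "rotation": [0, 0, -0.4]}, {"translation": [0.07, -1, 0.48], "rotation": [0, 0, -0.4]}]'

```text
t: 9.47
eef_pos: [0.535, -0.0811, 0.1256]
ee_rot: [-3.141, -0.0, -1.431]
force: [0.7, 0.4, 0.1]
width: 0.0156
gripper_force: 0.0
```

>>> apply_moves --steps '[{"translation": [0, -0.12, 0], "rotation": [0, 0, 0]}, {"translation": [0, -0.24, 0], "rotation": [0, 0, 0]}, {"translation": [0, -0.34, 0], "rotation": [0, 0, 0]}, {"translation": [0, -0.4, 0], "rotation": [0, 0, 0]}, {"translation": [0, -0.415, 0], "rotation": [0, 0, 0]}, {"translation": [0, -0.415, 0], "rotation": [0, 0, 0]}, {"translation": [0, -0.415, 0], "rotation": [0, 0, 0]}, {"translation": [0, -0.415, 0], "rotation": [0, 0, 0]}, {"translation": [0, -0.415, 0], "rotation": [0, 0, 0]}, {"translation": [0, -0.415, 0], "rotation": [0, 0, 0]}]'

```text
t: 10.3
eef_pos: [0.5353, -0.1818, 0.1254]
ee_rot: [-3.141, -0.0, -1.429]
force: [1.0, -0.6, -0.2]
width: 0.0157
gripper_force: 0.0
```

```bash
python3 - <<'E'
from station import *
from h import *
im=grab_frame('scene');print(get_state()['eef_pos'],get_state()['ee_rot'])
cv2.imwrite('pics/a3.png',cv2.resize(im[140:290,200:400],(800,600),interpolation=cv2.INTER_CUBIC))
m=camera_model('wrist');w=grab_frame('wrist')
for n,p in dict(c3=(.5305,-.15,.011),blue=(.4425,-.215,.05),red=(.577,-.215,.05)).items():print(n,np.round(proj(m,p)))
cv2.imwrite('pics/w3.png',w)
E
```

```text
[ 0.53534045 -0.18183111  0.12542764] [-3.14139041e+00  6.68191920e-06 -1.42880512e+00]
c3 [317. 230.]
blue [439. 184.]
red [269. 160.]
```

View pics/a3.png

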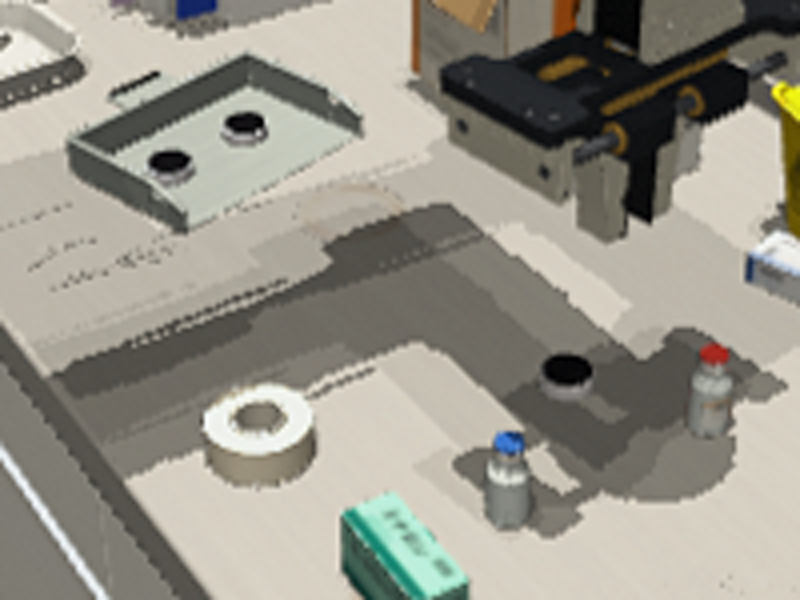

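View pics/w3.png

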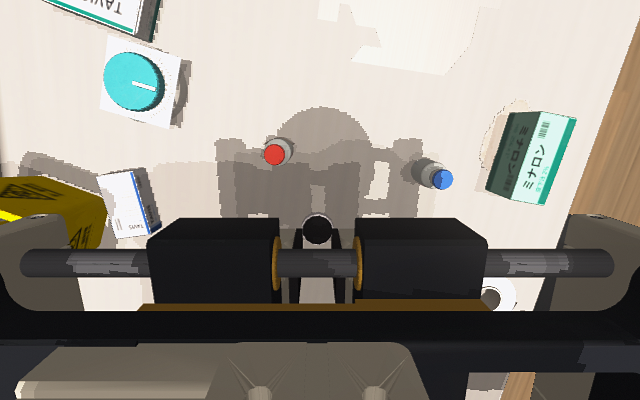

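Both swept caps are inside the tray at crop (170,163) and (245,127). The wrist view has cap 3 exactly as predicted at (317,230), with the red vial at (275,154) and the blue at (442,179), both clear of the descent.

>>> apply_moves --steps '[{"translation": [0, 0, -0.04], "rotation": [0, 0, 0]}, {"translation": [0, 0, -0.1], "rotation": [0, 0, 0]}, {"translation": [0, 0, -0.16], "rotation": [0, 0, 0]}, {"translation": [0, 0, -0.22], "rotation": [0, 0, 0]}, {"translation": [0, 0, -0.28], "rotation": [0, 0, 0]}, {"translation": [0, 0, -0.34], "rotation": [0, 0, 0]}, {"translation": [0, 0, -0.4], "rotation": [0, 0, 0]}, {"translation": [0, 0, -0.45], "rotation": [0, 0, 0]}, {"translation": [0, 0, -0.475], "rotation": [0, 0, 0]}, {"translation": [0, 0, -0.48], "rotation": [0, 0, 0]}]'

```text
t: 11.23
eef_pos: [0.534, -0.1824, 0.0035]
ee_rot: [3.139, 0.001, -1.43]
force: [0.1, 0.8, 0.5]
width: 0.0156
gripper_force: 0.0
```

>>> apply_moves --steps '[{"translation": [-0.002, 0.02, 0], "rotation": [0, 0, 0]}, {"translation": [-0.007, 0.05, 0], "rotation": [0, 0, 0]}, {"translation": [-0.012, 0.09, 0], "rotation": [0, 0, 0]}, {"translation": [-0.02, 0.14, 0], "rotation": [0, 0, 0]}, {"translation": [-0.027, 0.19, 0], "rotation": [0, 0, 0]}, {"translation": [-0.035, 0.25, 0], "rotation": [0, 0, 0]}, {"translation": [-0.043, 0.31, 0], "rotation": [0, 0, 0]}, {"translation": [-0.052, 0.37, 0], "rotation": [0, 0, 0]}, {"translation": [-0.058, 0.41, 0], "rotation": [0, 0, 0]}, {"translation": [-0.06, 0.43, 0], "rotation": [0, 0, 0]}]'

```text
t: 12.07
eef_pos: [0.5201, -0.0731, 0.0057]
ee_rot: [-3.141, 0.0, -1.428]
force: [-0.4, -0.3, -0.6]
width: 0.0153
gripper_force: 0.1
```

>>> apply_moves --steps '[{"translation": [-0.002, 0.02, 0], "rotation": [0, 0, 0]}, {"translation": [-0.007, 0.05, -0.003], "rotation": [0, 0, 0]}, {"translation": [-0.012, 0.09, -0.003], "rotation": [0, 0, 0]}, {"translation": [-0.02, 0.14, -0.003], "rotation": [0, 0, 0]}, {"translation": [-0.027, 0.19, -0.003], "rotation": [0, 0, 0]}, {"translation": [-0.035, 0.25, -0.003], "rotation": [0, 0, 0]}, {"translation": [-0.043, 0.31, -0.003], "rotation": [0, 0, 0]}, {"translation": [-0.052, 0.37, -0.003], "rotation": [0, 0, 0]}, {"translation": [-0.058, 0.41, -0.003], "rotation": [0, 0, 0]}, {"translation": [-0.06, 0.43, -0.003], "rotation": [0, 0, 0]}]'

```text
t: 12.9
eef_pos: [0.505, 0.0336, 0.0045]
ee_rot: [-3.142, 0.0, -1.429]
force: [-1.3, -0.4, 0.2]
width: 0.0155
gripper_force: 0.1
```

>>> apply_moves --steps '[{"translation": [-0.002, 0.02, 0], "rotation": [0, 0, 0]}, {"translation": [-0.007, 0.05, 0], "rotation": [0, 0, 0]}, {"translation": [-0.012, 0.09, 0], "rotation": [0, 0, 0]}, {"translation": [-0.02, 0.14, 0], "rotation": [0, 0, 0]}, {"translation": [-0.027, 0.19, 0], "rotation": [0, 0, 0]}, {"translation": [-0.035, 0.24, 0], "rotation": [0, 0, 0]}, {"translation": [-0.043, 0.29, 0], "rotation": [0, 0, 0]}, {"translation": [-0.05, 0.34, 0], "rotation": [0, 0, 0]}, {"translation": [-0.055, 0.39, 0], "rotation": [0, 0, 0]}, {"translation": [-0.056, 0.42, 0], "rotation": [0, 0, 0]}]'

```text
t: 13.73
eef_pos: [0.4911, 0.1392, 0.0046]
ee_rot: [-3.141, 0.0, -1.429]
force: [-0.2, -0.1, 0.3]
width: 0.0158
gripper_force: 0.0
```

>>> apply_moves --steps '[{"translation": [0.01, -0.06, 0], "rotation": [0, 0, 0]}, {"translation": [0.02, -0.12, 0.02], "rotation": [0, 0, 0]}, {"translation": [0.02, -0.14, 0.12], "rotation": [0, 0, 0]}, {"translation": [0.02, -0.18, 0.25], "rotation": [0, 0, 0]}, {"translation": [0.02, -0.26, 0.37], "rotation": [0, 0, 0]}, {"translation": [0.02, -0.36, 0.48], "rotation": [0, 0, 0]}, {"translation": [0.02, -0.48, 0.56], "rotation": [0, 0, 0]}, {"translation": [0.02, -0.58, 0.6], "rotation": [0, 0, 0]}, {"translation": [0.02, -0.63, 0.6], "rotation": [0, 0, 0]}, {"translation": [0.02, -0.65, 0.6], "rotation": [0, 0, 0]}]'

```text
t: 14.57
eef_pos: [0.4964, -0.0262, 0.1555]
ee_rot: [-3.14, 0.0, -1.432]
force: [-0.3, -0.3, -0.6]
width: 0.0163
gripper_force: 0.0
```

```bash
python3 - <<'E'
from station import *
from h import *
im=grab_frame('scene');m=camera_model('scene');print(get_state()['eef_pos'])
cv2.imwrite('pics/a4.png',cv2.resize(im[140:290,200:400],(800,600),interpolation=cv2.INTER_CUBIC))
t=np.array([.4815,.182])
g=(im.max(2)<45).astype(np.uint8);n,l,st,ce=cv2.connectedComponentsWithStats(g)
for i in range(1,n):
    u,v=ce[i]
    if 20<st[i,4]<120 and 200<u<400 and 140<v<290:
        p=ray(m,u,v,.011);print(np.round([u,v],1),st[i,4],p.round(3),'tray',R.from_euler('z',-1.834).apply([*(p-t),0]).round(3)[:2])
E
```

```text
[ 0.49606885 -0.02619861  0.15483299]
[260.8 170.3] 34 [0.51  0.195] tray [ 0.005 -0.031]
[259.3 177.2] 38 [0.489 0.165] tray [-0.019 -0.003]
[241.7 180. ] 42 [0.443 0.177] tray [0.006 0.038]
```

View pics/a4.png

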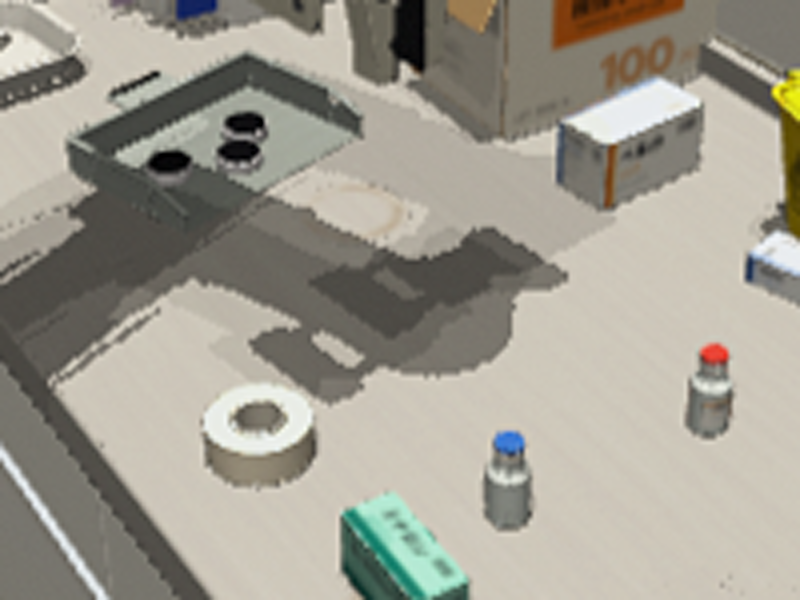

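All three caps are inside the tray. In the tray frame they sit at x of about 0.005, -0.019 and 0.006, all past the -0.04 limit. The vials and other items are where they started and the arm is clear, so I'm handing in.

```bash
python3 -c "
from station import *
print(job_done())"
```

```text
the job is handed in; nothing more can be done
None
```

I swept all three caps into the tray and handed the job in at about 15 s. In the last picture each cap's centre is at least 35 mm past the mouth, nothing I could see had been moved, and the arm was clear; no verdict came back.

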